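# Fit the missing tappets, then hold the turntable's index plunger out

## Task

Two of the eight tappet bores in the cylinder head are empty: fit the two spare tappets from the parts tray into them, crown up and fully home, while the turntable stays locked, and leave the six fitted tappets and the other things on the bench alone. Then grip the black knob of the turntable's index plunger, pull it straight up as far as it goes and keep holding it there with the pin clear of its hole, so that I can swing the table round: finish while still holding it.

Things in the scene. Friction and masses are not known exactly. Their poses are not given: they have to be found in the camera images.
- stand: Base of an indexing turntable bolted to the bench, 280 mm square; origin under its centre, on the bench, z up. At its y = -160 to -210 mm a bracket 50 mm wide, top 86 mm above the bench, reaches over the plate's rim and carries the index plunger at x = 0, y = -160 mm.
- turntable: Turning plate with an aluminium two-cylinder head clamped on it; axes as the stand, origin 44 mm above its. Plate 350 mm across, top 58 mm above the bench, 12 index holes on a 160 mm radius; locked (under 1 mm of play) while the pin is in, stiff to turn when out. Head 250 mm along x, 170 mm along y; its flat top, the deck, is 155 mm above the bench.
- bore0 (a point): Tappet bore at turntable x = -66, y = 45 mm: centre of its flat floor; 33 mm across, 16 mm deep to its mouth on the deck. Six bores hold a tappet, any two are empty: a dark hole, a small valve tip at the bottom. Bearing saddles 16 mm tall, 12 mm thick, 51 mm across stand in the rows at x = -98, 0, 98 mm; across the row the deck beside the bore is clear.
- bore1 (a point): Tappet bore at turntable x = -28, y = 45 mm: centre of its flat floor; 33 mm across, 16 mm deep to its mouth on the deck. Six bores hold a tappet, any two are empty: a dark hole, a small valve tip at the bottom. Bearing saddles 16 mm tall, 12 mm thick, 51 mm across stand in the rows at x = -98, 0, 98 mm; across the row the deck beside the bore is clear.
- bore2 (a point): Tappet bore at turntable x = 28, y = 45 mm: centre of its flat floor; 33 mm across, 16 mm deep to its mouth on the deck. Six bores hold a tappet, any two are empty: a dark hole, a small valve tip at the bottom. Bearing saddles 16 mm tall, 12 mm thick, 51 mm across stand in the rows at x = -98, 0, 98 mm; across the row the deck beside the bore is clear.
- bore3 (a point): Tappet bore at turntable x = 66, y = 45 mm: centre of its flat floor; 33 mm across, 16 mm deep to its mouth on the deck. Six bores hold a tappet, any two are empty: a dark hole, a small valve tip at the bottom. Bearing saddles 16 mm tall, 12 mm thick, 51 mm across stand in the rows at x = -98, 0, 98 mm; across the row the deck beside the bore is clear.
- bore4 (a point): Tappet bore at turntable x = -66, y = -45 mm: centre of its flat floor; 33 mm across, 16 mm deep to its mouth on the deck. Six bores hold a tappet, any two are empty: a dark hole, a small valve tip at the bottom. Bearing saddles 16 mm tall, 12 mm thick, 51 mm across stand in the rows at x = -98, 0, 98 mm; across the row the deck beside the bore is clear.
- bore5 (a point): Tappet bore at turntable x = -28, y = -45 mm: centre of its flat floor; 33 mm across, 16 mm deep to its mouth on the deck. Six bores hold a tappet, any two are empty: a dark hole, a small valve tip at the bottom. Bearing saddles 16 mm tall, 12 mm thick, 51 mm across stand in the rows at x = -98, 0, 98 mm; across the row the deck beside the bore is clear.
- bore6 (a point): Tappet bore at turntable x = 28, y = -45 mm: centre of its flat floor; 33 mm across, 16 mm deep to its mouth on the deck. Six bores hold a tappet, any two are empty: a dark hole, a small valve tip at the bottom. Bearing saddles 16 mm tall, 12 mm thick, 51 mm across stand in the rows at x = -98, 0, 98 mm; across the row the deck beside the bore is clear.
- bore7 (a point): Tappet bore at turntable x = 66, y = -45 mm: centre of its flat floor; 33 mm across, 16 mm deep to its mouth on the deck. Six bores hold a tappet, any two are empty: a dark hole, a small valve tip at the bottom. Bearing saddles 16 mm tall, 12 mm thick, 51 mm across stand in the rows at x = -98, 0, 98 mm; across the row the deck beside the bore is clear.
- tappet0: Bucket tappet: plain steel cylinder 30 mm across, 28 mm tall, 60 g more or less, its lowest 3.5 mm tapered to 24 mm; origin in the centre of its underside, z through its closed crown. Already fitted in one of the bores: home, its underside rests on the bore floor and it stands 12 mm proud of the deck.
- tappet1: Bucket tappet: plain steel cylinder 30 mm across, 28 mm tall, 60 g more or less, its lowest 3.5 mm tapered to 24 mm; origin in the centre of its underside, z through its closed crown. Already fitted in one of the bores: home, its underside rests on the bore floor and it stands 12 mm proud of the deck.
- tappet2: Bucket tappet: plain steel cylinder 30 mm across, 28 mm tall, 60 g more or less, its lowest 3.5 mm tapered to 24 mm; origin in the centre of its underside, z through its closed crown. Already fitted in one of the bores: home, its underside rests on the bore floor and it stands 12 mm proud of the deck.
- tappet3: Bucket tappet: plain steel cylinder 30 mm across, 28 mm tall, 60 g more or less, its lowest 3.5 mm tapered to 24 mm; origin in the centre of its underside, z through its closed crown. Already fitted in one of the bores: home, its underside rests on the bore floor and it stands 12 mm proud of the deck.
- tappet4: Bucket tappet: plain steel cylinder 30 mm across, 28 mm tall, 60 g more or less, its lowest 3.5 mm tapered to 24 mm; origin in the centre of its underside, z through its closed crown. Already fitted in one of the bores: home, its underside rests on the bore floor and it stands 12 mm proud of the deck.
- tappet5: Bucket tappet: plain steel cylinder 30 mm across, 28 mm tall, 60 g more or less, its lowest 3.5 mm tapered to 24 mm; origin in the centre of its underside, z through its closed crown. Already fitted in one of the bores: home, its underside rests on the bore floor and it stands 12 mm proud of the deck.
- spare0: Bucket tappet: plain steel cylinder 30 mm across, 28 mm tall, 60 g more or less, its lowest 3.5 mm tapered to 24 mm; origin in the centre of its underside, z through its closed crown. A spare, standing crown up in the parts tray, about 90 mm from the other spare. Once home in a bore its origin is at the bore's floor centre and it stands 12 mm proud of the deck.
- spare1: Bucket tappet: plain steel cylinder 30 mm across, 28 mm tall, 60 g more or less, its lowest 3.5 mm tapered to 24 mm; origin in the centre of its underside, z through its closed crown. A spare, standing crown up in the parts tray, about 90 mm from the other spare. Once home in a bore its origin is at the bore's floor centre and it stands 12 mm proud of the deck.
- tray: Shallow steel parts tray, fixed to the bench, 190 mm along its x, 130 mm along y, walls 15 mm tall, floor 3 mm thick; origin under its centre.
- plunger (a joint): Lift of the sprung index pin, m: 0 = pin seated 10 mm deep in an index hole of the plate, 0.015 = pulled fully up against its stop, pin clear of the hole. Its spring pulls it back with 6 N at 0 and 14 N at 0.015; it does not latch, let go and it snaps back. It slides straight up.
- knob: Pull knob of the index plunger: fluted black upright cylinder 30 mm across, 26 mm tall, fixed on the pin and moving with it; origin in the centre of its underside, 109 mm above the bench when the pin is seated, z up. Under it a 22 mm threaded sleeve ends 3 mm below the seated knob.
- can: Bystander: spray can, upright, 66 mm across and 170 mm tall; origin under its centre
- wrench: Bystander: steel wrench 190 mm long, lying flat on the bench
- camshaft: Bystander: camshaft (240 mm long, along its x) lying in two wooden V-blocks, about 55 mm tall; origin under its centre

How it is judged:
By the outcome, as a careful person would: the job done as asked, in the order asked, and still so for the second after the job is handed in, while the arm keeps its last pose, push and grip.
It also fails if it takes over 72 s, if anything falls off the work surface, if the arm or the gripper's body presses on something with over 40 N, if the wrist force passes 120 N, or if a joint passes its speed limit or range.

## Robot

A 7-joint arm with a two-finger parallel gripper is mounted at the origin on the work surface. World frame = base frame: x ahead of the robot, y to its left, z up, the work surface at z = 0. Lengths are in m, angles in degrees, forces in N, time in s.
With the tool pointing down it reaches from about 0.425 to 0.875 m from the base axis. Payload 4.7 kg.
Tool frame: the origin (TCP) lies midway between the tips of the shut fingers; the grasp point (between the pads) lies 19 mm behind it; z points along the fingers, y is the line along which they close (so a half turn about z gives the same grasp; the last joint's range is limited). The gripper opens to 87 mm and grips with 3 to 60 N. Pads are 19 mm wide; open, the fingers measure 117 mm over their backs; the gripper's body (75 mm by 190 mm) begins 51 mm behind the grasp point.
Start: joints at [69.219, 18.392, -4.016, 83.108, 1.295, 78.541, -3.26], TCP at [0.239, -0.604, 0.223] pointing down, gripper open.
Joint ranges: [-163.93, 163.93], [-17.29, 119.83], [-79.2, 71.16], [3.27, 140.29], [-89.18, 269.18], [5.43, 117.66], [-154.24, 154.24]. Speed limits (degrees/s): [147.25, 147.25, 180, 180, 180, 180, 180].

## Interface

Orientations are given as [roll, pitch, yaw] about the fixed x, y, z axes, in that order (R = Rz(yaw) Ry(pitch) Rx(roll)).
In Python, from cell import env gives the robot as it stands. The module is installed in compiled form; this text tells all that it offers.
- The arm moves only by the tool step_arm, never from a script. Its argument "rows" is a list of rows, each an object with "angular": the turn, a rotation vector about the tool's x, y, z in units of pi rad (1.0 is pi rad), a list of three; "slide": the shift along the tool's x, y, z in units of 500 mm (1.0 is 500 mm), a list of three; "jaw": the opening, from 0 (shut) to 1 (fully open). A call has 1 to 10 rows; each row shifts and turns the commanded pose from where the row before left it, along the tool's axes as they then stand; what a row does not reach is not made up. A row lasts 1/8 s, in which the tool goes at most 62.5 mm and 10.7 degrees, less where a joint would pass 70% of its speed; a pose out of reach is approached as far as the arm can. A call with a number of a shift or a turn outside -1 to 1 is refused whole. A call with a gripper value outside its range is refused whole. The fingers move at their own pace and stop on an object; "newtons" is the grip in N (left out, the last holds). Time passes only in rows, so rows that do not move let the fingers close. It gives the time, the measured TCP pose, the force, the opening and the grip force at its end, in the units of the state.
- env.get_obs(): the state, without advancing time (a new reading comes with each control period).
- env.read_camera(name): name is "scene" or "top"; returns the picture (420x560x3 uint8, red, green, blue); there is no depth.
- env.camera_info(name): a dict with "fx", "fy", "cx", "cy" (pixels), "k1" (the pictures are not rectified: a ray, as slopes to the right and down, at radius r is drawn at 1 + k1 r^2 times it, then the intrinsics apply), "R" (3x3) and "t" (3): a world point X has camera coordinates R X + t. Camera axes: x right, y down, z forward; pixel columns grow to the right and rows downward; lengths in m; the calibration is good to about 2 mm. A picture is of the moment at which its call begins. camera_info takes no time and is no camera call.
- env.sign_off(): hands the job in; it is judged then, once.
The state is a dict: "time_s": time; "qpos": joint angles; "joint_velocities": joint speeds; "effort": joint torques, N m; "tool_pos": TCP position; "tool_rot": TCP orientation; "force": force on the tool from outside, world axes, zero at the start; "wrist_torque": the same for the moment, N m; "grip_width": finger opening in m; "grasp_force": force on a finger pad.
Only numpy, scipy, OpenCV 4.12 (cv2) and the standard library are available. Lean on these libraries where they do the work, as an engineer would, in place of code of your own. Each camera call takes 0.05 s, during which the arm holds its last target. There are 200 camera calls.

## Working session

There is one attempt and no reset: what is moved stays moved. The work goes in short steps, Python scripts to look and compute and a tool call to move; the robot and the scene stay as the last step left them, time stands still between calls to the robot, and variables do not carry over. Pictures are saved under pics/ and viewed, at most 10 in all, crops included, and the job is handed in when it is done.

Besides the shell and the picture viewer there is one more tool, called as name(argument=value, ...), one argument or row to a line, values as JSON. step_arm: Moves the arm, as the interface text tells. Shifts and turns lie within -1 to 1; 1 stands for 500 mm of shift or pi rad of turn. Its arguments: {"type":"object","properties":{"rows":{"type":"array"},"newtons":{"type":"number"}},"required":["rows"]}

```bash
mkdir -p pics; python3 - <<'E'
from cell import env
import cv2
for n in("scene","top"):
    im=env.read_camera(n); cv2.imwrite(f"pics/{n}0.png",cv2.cvtColor(im,cv2.COLOR_RGB2BGR))
    print(n,env.camera_info(n))
print(env.get_obs())
E
```

```text
scene {'fx': 452.72308886804603, 'fy': 452.72308886804603, 'cx': 289.9471872943191, 'cy': 209.19044087572422, 'k1': -0.006246426246145813, 'R': array([[-0.35989583,  0.93298655, -0.00333059],
       [ 0.74405997,  0.28486077, -0.60434188],
       [-0.56289409, -0.21997829, -0.79671814]]), 't': array([ 0.20465101, -0.28353485,  1.43381944])}
top {'fx': 406.7859115972612, 'fy': 406.7859115972612, 'cx': 278.7645621740925, 'cy': 212.60747582939936, 'k1': -0.11392709140896026, 'R': array([[ 0.01585257, -0.99927344,  0.03465949],
       [-0.99263747, -0.01989138, -0.11947882],
       [ 0.12008144, -0.03251026, -0.99223159]]), 't': array([-0.08079074,  0.48604058,  1.18664923])}
{'time_s': 0.1, 'qpos': array([69.21854734, 18.43464793, -4.01566694, 83.16802813,  1.29483899,
       78.54161318, -3.26045469]), 'joint_velocities': array([-0.03412533, -0.06533993,  0.06937746, -0.09065399, -0.08492639,
       -0.07441056,  0.00625599]), 'effort': array([ 1.01475653e-04, -4.92572021e+01, -4.05946244e-01, -3.13399494e+01,
       -6.44566328e-02,  3.94958979e-02,  6.88272530e-05]), 'tool_pos': array([ 0.23893984, -0.6039506 ,  0.22157176]), 'tool_rot': array([-1.79900936e+02,  5.31336840e-03,  2.15906961e+01]), 'force': array([-0.62145016,  0.08488759,  0.66726649]), 'wrist_torque': array([-6.68195031e-03, -4.87469385e-02, -1.27265542e-05]), 'grasp_force': 0.0, 'grip_width': 0.08694700642652405}
```

View pics/scene0.png

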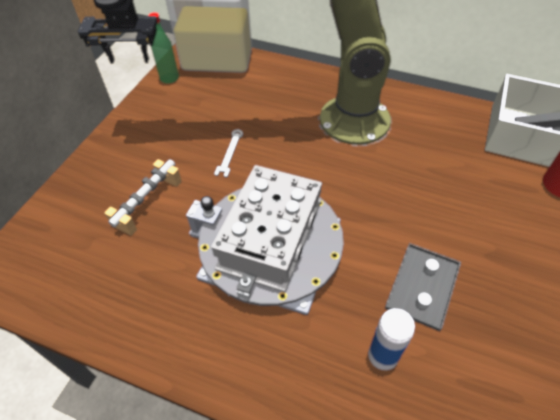

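View pics/top0.png

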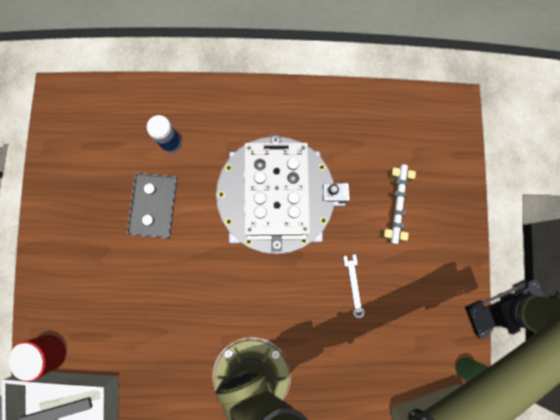

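The top view shows the turntable at about (277,195), with the knob at (334,189). The spares are at (149,188) and (147,220). The dark bores at (260,165) and (293,178) look empty. I'll enlarge both areas.

```bash
python3 - <<'E'
import cv2
t=cv2.imread("pics/top0.png"); s=cv2.imread("pics/scene0.png")
cv2.imwrite("pics/c1.png",cv2.resize(t[125:260,205:360],None,fx=5,fy=4.4,interpolation=cv2.INTER_CUBIC)[:600,:800])
a=cv2.resize(t[165:245,120:185],None,fx=6,fy=6,interpolation=cv2.INTER_CUBIC)
b=cv2.resize(s[240:330,380:465],None,fx=4.5,fy=4.5,interpolation=cv2.INTER_CUBIC)
import numpy as np
h=max(a.shape[0],b.shape[0]);f=lambda i:cv2.copyMakeBorder(i,0,h-i.shape[0],0,0,0)
c=np.hstack([f(a),f(b)]);print(a.shape,b.shape);cv2.imwrite("pics/c2.png",c)
cv2.imwrite("pics/c3.png",cv2.resize(s[160:305,180:350],None,fx=4,fy=4,interpolation=cv2.INTER_CUBIC))
E
```

```text
(480, 390, 3) (405, 382, 3)
```

View pics/c1.png

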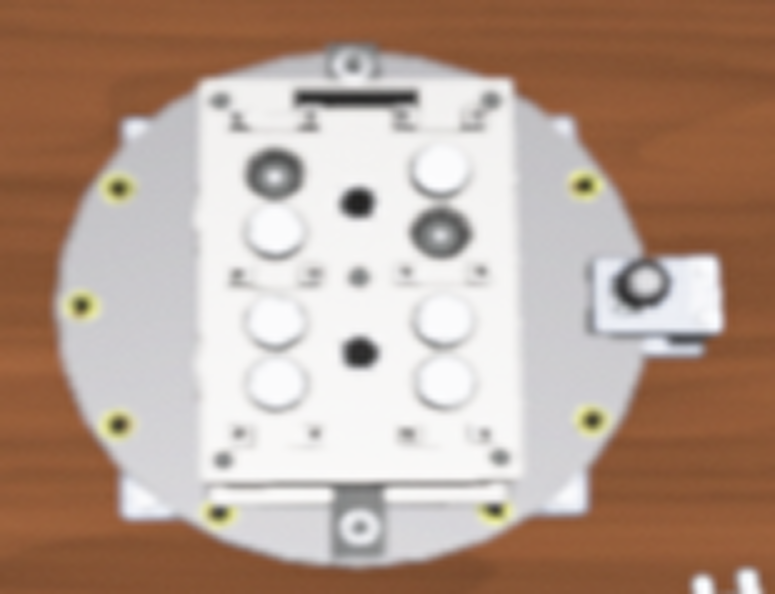

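View pics/c2.png

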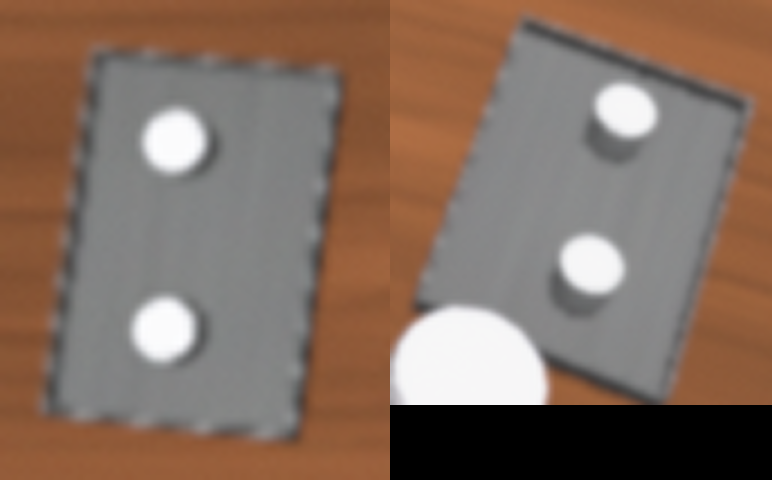

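View pics/c3.png

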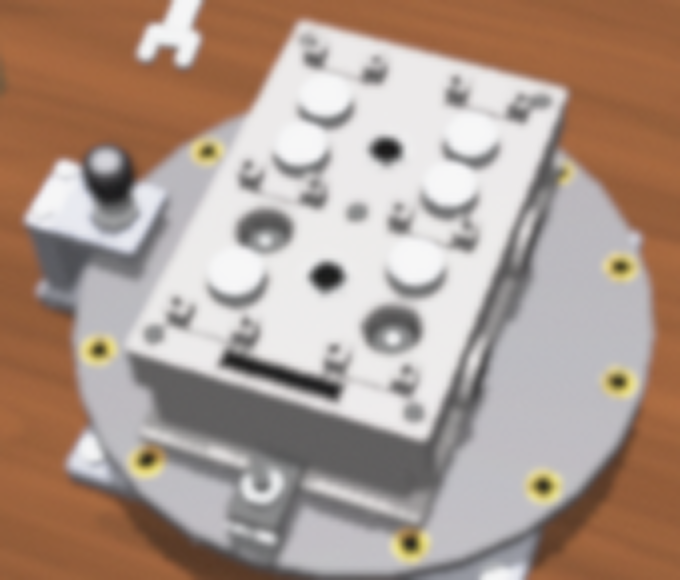

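The crops confirm that bore3 and bore6 are empty. In c1, bore3 is at (275,173) and bore6 at (441,233). In c2 the spare crowns are at (175,141) and (164,329) in the left half, and (625,110) and (592,264) in the right half. The knob top is at c1 (645,281) and c3 (108,162). Next I'll fit the poses.

```bash
cat > h.py <<'E'
from cell import env
import numpy as np, cv2
from scipy.optimize import least_squares
C={n:env.camera_info(n) for n in("scene","top")}
def proj(n,X):
    c=C[n]; p=np.atleast_2d(X)@c["R"].T+c["t"]; s=p[:,:2]/p[:,2:]
    s=s*(1+c["k1"]*(s**2).sum(1,keepdims=True)); return s*[c["fx"],c["fy"]]+[c["cx"],c["cy"]]
def at(n,uv,z):
    return least_squares(lambda q:(proj(n,[q[0],q[1],z])-uv).ravel(),[.55,0]).x
def un(p,o,s): return (np.array(p,float)+.5)/s-.5+o
def moves(x,y,z,yaw):
    "remaining slide / turn in call units from the measured pose, tool pointing down"
    o=env.get_obs(); a=np.radians(o["tool_rot"][2]); d=np.array([x,y,z])-o["tool_pos"]
    R=np.array([[np.cos(a),np.sin(a),0],[np.sin(a),-np.cos(a),0],[0,0,-1]])
    dy=(yaw-o["tool_rot"][2]+180)%360-180
    print("pos",o["tool_pos"].round(4),o["tool_rot"].round(2),"slide",(R.T@d/.5).round(4)if 0 else (R.T@d/.5).round(4),"turnz",round(-dy/180,4),"F",o["force"].round(1),"w",round(o["grip_width"],4),"t",o["time_s"])
E
python3 - <<'E'
from h import *
B=[[66,45],[28,45],[-28,45],[-66,45],[66,-45],[28,-45],[-28,-45],[-66,-45],[0,-160]]
Z=[155,167,167,167,167,155,167,167,135]
L=np.c_[B,Z]/1000.
T=un([[275,173],[275,231],[275,321],[277,383],[441,168],[441,233],[443,320],[445,383],[645,281]],[205,125],[5,4.4])
S=un([[392,329],[415,264],[449,187],[471,137],[236,274],[264,230],[302,146],[325,99],[108,162]],[180,160],4)
def W(q): c,s=np.cos(q[2]),np.sin(q[2]); return L@np.array([[c,s,0],[-s,c,0],[0,0,1]])+[q[0],q[1],0]
for k in("top","scene","both"):
    f=lambda q:np.r_[(proj("top",W(q))-T).ravel()*(k!="scene"),(proj("scene",W(q))-S).ravel()*(k!="top")]
    r=least_squares(f,[.6,0,0]); print(k,r.x[:2].round(4),np.degrees(r.x[2]).round(2)); print(f(r.x).reshape(2,-1,2).round(1).tolist())
print(W(r.x)[[0,5,8]].round(4))
for a,b in(((175,141),(235,110)),((164,329),(202,264))):
    print(at("top",un(a,[120,165],6),.031).round(4),at("scene",un(b,[380,240],4.5),.031).round(4))
# can
print("can top",at("top",[159,127],.17),at("scene",[396,326],.17))
tr=[at("top",un(p,[120,165],6),.015).round(3) for p in((95,50),(340,70),(297,437),(45,410))];print("tray",tr)
E
```

```text
top [ 0.5396 -0.0603] 1.76
[[[-0.1, 0.2], [-0.1, -0.2], [0.1, -0.0], [-0.2, 0.1], [-0.1, 0.1], [-0.1, 0.0], [0.2, -0.1], [0.1, -0.3], [0.2, 0.2]], [[0.0, -0.0], [0.0, -0.0], [0.0, -0.0], [0.0, -0.0], [0.0, -0.0], [0.0, -0.0], [0.0, -0.0], [0.0, -0.0], [-0.0, -0.0]]]
scene [ 0.5429 -0.0597] 1.43
[[[-0.0, -0.0], [-0.0, -0.0], [-0.0, -0.0], [-0.0, -0.0], [-0.0, -0.0], [-0.0, -0.0], [-0.0, -0.0], [-0.0, -0.0], [-0.0, -0.0]], [[-0.1, 0.5], [0.1, -0.1], [0.2, -0.1], [0.3, -0.0], [-0.2, -0.4], [0.1, 0.5], [-0.2, -0.3], [0.3, -0.5], [-0.5, 0.3]]]
both [ 0.5413 -0.0601] 1.58
[[[-0.1, -0.4], [-0.1, -0.8], [0.0, -0.7], [-0.3, -0.6], [-0.1, -0.5], [-0.1, -0.5], [0.1, -0.7], [-0.0, -0.9], [0.1, -0.2]], [[0.1, -0.1], [0.3, -0.7], [0.3, -0.7], [0.3, -0.6], [0.0, -1.0], [0.3, -0.1], [-0.1, -0.8], [0.3, -1.0], [-0.4, -0.2]]]
[[ 0.606  -0.0133  0.155 ]
 [ 0.5705 -0.1043  0.155 ]
 [ 0.5457 -0.22    0.135 ]]
[0.554  0.3215] [0.4594 0.321 ]
[0.459  0.3218] [0.5546 0.3218]
can top [0.69933871 0.26332236] [0.70905607 0.26602501]
tray [array([0.603, 0.371]), array([0.595, 0.243]), array([0.408, 0.256]), array([0.418, 0.385])]
```

Both cameras agree on spares A (0.554, 0.3217) and B (0.459, 0.3214), and the spacing fits. The head pose is about (0.541, -0.060) at 1.6°. First I'll turn, lift and start travelling.

step_arm(
  rows=[
    {"angular":[0,0,-0.0556],"slide":[0,0,-0.0115],"jaw":1},
    {"angular":[0,0,-0.0556],"slide":[0,0,-0.0115],"jaw":1},
    {"angular":[0,0,-0.0556],"slide":[0,0,-0.0115],"jaw":1},
    {"angular":[0,0,-0.0556],"slide":[0,0,-0.0115],"jaw":1},
    {"angular":[0,0,-0.0556],"slide":[0,0,-0.0115],"jaw":1},
    {"angular":[0,0,-0.0556],"slide":[0,0,-0.0115],"jaw":1},
    {"angular":[0,0,-0.0556],"slide":[0,0,-0.0115],"jaw":1},
  ],
  newtons=10,
)

```text
time_s: 0.98
tool_pos: [0.239, -0.6042, 0.2624]
tool_rot: [-180.0, -0.1, 92.0]
force: [-0.8, 0.6, -0.4]
grip_width: 0.0872
grasp_force: 0.0
```

step_arm(
  rows=[
    {"angular":[0,0,0],"slide":[0.078,0.064,0],"jaw":1},
    {"angular":[0,0,0],"slide":[0.078,0.064,0],"jaw":1},
    {"angular":[0,0,0],"slide":[0.078,0.064,0],"jaw":1},
    {"angular":[0,0,0],"slide":[0.078,0.064,0],"jaw":1},
    {"angular":[0,0,0],"slide":[0.078,0.064,0],"jaw":1},
    {"angular":[0,0,0],"slide":[0.078,0.064,0],"jaw":1},
    {"angular":[0,0,0],"slide":[0.078,0.064,0],"jaw":1},
    {"angular":[0,0,0],"slide":[0.078,0.064,0],"jaw":1},
    {"angular":[0,0,0],"slide":[0.078,0.064,0],"jaw":1},
    {"angular":[0,0,0],"slide":[0.078,0.064,0],"jaw":1},
  ],
)

```text
time_s: 2.22
tool_pos: [0.5484, -0.2041, 0.2625]
tool_rot: [-180.0, 0.0, 91.6]
force: [-0.0, -0.7, 1.1]
grip_width: 0.087
grasp_force: 0.0
```

```bash
python3 -c "
from h import *
moves(.5542,.3217,.12,91.6)"
```

```text
pos [ 0.5484 -0.2041  0.2625] [-1.7997e+02  1.0000e-02  9.1630e+01] slide [1.0508 0.0415 0.285 ] turnz 0.0002 F [-0.  -0.7  1.1] w 0.087 t 2.225
```

step_arm(
  rows=[
    {"angular":[0,0,0],"slide":[0.105,0.004,0],"jaw":1},
    {"angular":[0,0,0],"slide":[0.105,0.004,0],"jaw":1},
    {"angular":[0,0,0],"slide":[0.105,0.004,0],"jaw":0.8},
    {"angular":[0,0,0],"slide":[0.105,0.004,0],"jaw":0.7},
    {"angular":[0,0,0],"slide":[0.105,0.004,0],"jaw":0.6},
    {"angular":[0,0,0],"slide":[0.105,0.004,0],"jaw":0.6},
    {"angular":[0,0,0],"slide":[0.105,0.004,0.05],"jaw":0.6},
    {"angular":[0,0,0],"slide":[0.105,0.004,0.08],"jaw":0.6},
    {"angular":[0,0,0],"slide":[0.105,0.004,0.08],"jaw":0.6},
    {"angular":[0,0,0],"slide":[0.105,0.005,0.08],"jaw":0.6},
  ],
)

```text
time_s: 3.48
tool_pos: [0.5531, 0.3125, 0.1226]
tool_rot: [180.0, 0.0, 91.6]
force: [2.2, -0.6, 0.4]
grip_width: 0.052
grasp_force: 0.0
```

```bash
python3 -c "
from h import *
moves(.5542,.3217,.0215,91.6)"
```

```text
pos [0.5531 0.3125 0.1226] [1.80e+02 3.00e-02 9.16e+01] slide [0.0183 0.0027 0.2022] turnz 0.0 F [ 2.2 -0.6  0.4] w 0.052 t 3.475
```

step_arm(
  rows=[
    {"angular":[0,0,0],"slide":[0.0016,0,0.05],"jaw":0.6},
    {"angular":[0,0,0],"slide":[0,0,0.05],"jaw":0.6},
    {"angular":[0,0,0],"slide":[0,0,0.05],"jaw":0.6},
    {"angular":[0,0,0],"slide":[0,0,0.03],"jaw":0.6},
    {"angular":[0,0,0],"slide":[0,0,0.012],"jaw":0.6},
    {"angular":[0,0,0],"slide":[0,0,0],"jaw":0.3},
    {"angular":[0,0,0],"slide":[0,0,0],"jaw":0.2},
    {"angular":[0,0,0],"slide":[0,0,0],"jaw":0.2},
    {"angular":[0,0,0],"slide":[0,0,0],"jaw":0.2},
  ],
  newtons=10,
)

```text
time_s: 4.6
tool_pos: [0.5541, 0.3125, 0.0291]
tool_rot: [179.9, -0.0, 91.6]
force: [1.0, 0.2, 2.1]
grip_width: 0.0282
grasp_force: 10.0
```

```bash
python3 -c "
from h import *
moves(.5542,.3217,.0215,181.6)"
```

```text
pos [0.5541 0.3125 0.0291] [ 1.7988e+02 -3.0000e-02  9.1630e+01] slide [0.0183 0.0008 0.0153] turnz -0.4998 F [1.  0.2 2.1] w 0.0282 t 4.6
```

Rows get clipped, so the measured pose is the one to use. I'll open, correct and grip again.

step_arm(
  rows=[
    {"angular":[0,0,0],"slide":[0,0,0],"jaw":0.6},
    {"angular":[0,0,0],"slide":[0,0,0],"jaw":0.6},
    {"angular":[0,0,0],"slide":[0.009,0.0005,0],"jaw":0.6},
    {"angular":[0,0,0],"slide":[0.009,0,0.007],"jaw":0.6},
    {"angular":[0,0,0],"slide":[0,0,0.008],"jaw":0.6},
    {"angular":[0,0,0],"slide":[0,0,0],"jaw":0.6},
  ],
)

```text
time_s: 5.35
tool_pos: [0.5526, 0.3211, 0.0199]
tool_rot: [-179.9, 0.0, 91.7]
force: [-0.1, 0.9, 0.6]
grip_width: 0.0523
grasp_force: 0.0
```

```bash
python3 -c "
from h import *
moves(.5542,.3217,.0215,91.6)
cv2.imwrite('pics/s1.png',cv2.resize(cv2.cvtColor(env.read_camera('scene'),4)[200:340,370:480],None,fx=4.2,fy=4.2,interpolation=2))"
```

```text
pos [0.5526 0.3211 0.0199] [-1.7993e+02  4.0000e-02  9.1660e+01] slide [ 0.0011  0.0032 -0.0031] turnz 0.0003 F [-0.1  0.9  0.6] w 0.0523 t 5.35
```

View pics/s1.png

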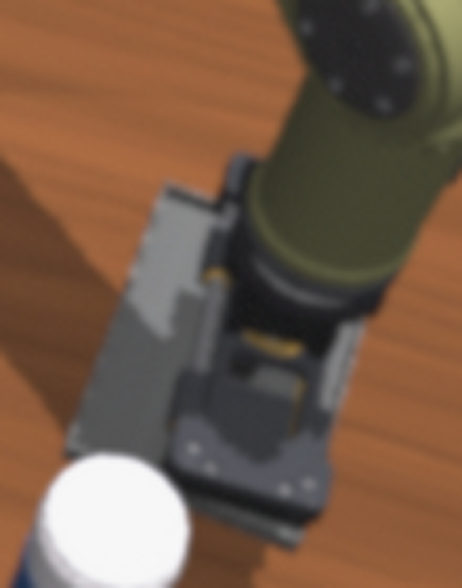

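The gripper hides the spares, and its body clears the can. I'll grip again to find the centre.

step_arm(
  rows=[
    {"angular":[0,0,0],"slide":[0.001,0,-0.003],"jaw":0.4},
    {"angular":[0,0,0],"slide":[0,0,0],"jaw":0.2},
    {"angular":[0,0,0],"slide":[0,0,0],"jaw":0.2},
    {"angular":[0,0,0],"slide":[0,0,0],"jaw":0.2},
  ],
  newtons=10,
)

```text
time_s: 5.9
tool_pos: [0.5535, 0.3218, 0.0224]
tool_rot: [180.0, -0.0, 91.6]
force: [0.0, 1.5, 0.9]
grip_width: 0.0297
grasp_force: 10.0
```

step_arm(
  rows=[
    {"angular":[0,0,0],"slide":[0,0,0],"jaw":0.52},
    {"angular":[0,0,-0.05],"slide":[0,0,0],"jaw":0.52},
    {"angular":[0,0,-0.05],"slide":[0,0,0],"jaw":0.52},
    {"angular":[0,0,-0.05],"slide":[0,0,0],"jaw":0.52},
    {"angular":[0,0,-0.05],"slide":[0,0,0],"jaw":0.52},
    {"angular":[0,0,-0.05],"slide":[0,0,0],"jaw":0.52},
    {"angular":[0,0,-0.05],"slide":[0,0,0],"jaw":0.52},
    {"angular":[0,0,-0.05],"slide":[0,0,0],"jaw":0.52},
    {"angular":[0,0,-0.05],"slide":[0,0,0],"jaw":0.52},
    {"angular":[0,0,-0.05],"slide":[0,0,0],"jaw":0.52},
  ],
)

```text
time_s: 7.15
tool_pos: [0.5529, 0.3217, 0.022]
tool_rot: [-180.0, -0.0, 172.9]
force: [-0.7, -0.2, 0.5]
grip_width: 0.0453
grasp_force: 0.0
```

step_arm(
  rows=[
    {"angular":[0,0,-0.05],"slide":[0,0,0],"jaw":0.52},
    {"angular":[0,0,0],"slide":[0,0,0],"jaw":0.52},
  ],
)

```text
time_s: 7.4
tool_pos: [0.5528, 0.3217, 0.0218]
tool_rot: [180.0, -0.1, -178.5]
force: [-0.2, 0.4, -0.2]
grip_width: 0.0454
grasp_force: 0.0
```

```bash
python3 -c "
from h import *
moves(.5535,.3218,.0215,181.6)"
```

```text
pos [0.5528 0.3217 0.0218] [ 1.7999e+02 -6.0000e-02 -1.7846e+02] slide [-0.0013  0.0001  0.0007] turnz -0.0003 F [-0.2  0.4 -0.2] w 0.0454 t 7.4
```

step_arm(
  rows=[
    {"angular":[0,0,0],"slide":[-0.0013,0,0],"jaw":0.3},
    {"angular":[0,0,0],"slide":[0,0,0],"jaw":0.1},
    {"angular":[0,0,0],"slide":[0,0,0],"jaw":0.1},
    {"angular":[0,0,0],"slide":[0,0,0],"jaw":0.1},
    {"angular":[0,0,0],"slide":[0,0,0],"jaw":0.1},
    {"angular":[0,0,0],"slide":[0,0,-0.04],"jaw":0.1},
    {"angular":[0,0,0],"slide":[0,0,-0.07],"jaw":0.1},
    {"angular":[0,0,0],"slide":[0,0,-0.08],"jaw":0.1},
    {"angular":[0,0,0],"slide":[0,0,-0.08],"jaw":0.1},
    {"angular":[0,0,0],"slide":[0,0,-0.08],"jaw":0.1},
  ],
  newtons=30,
)

```text
time_s: 8.65
tool_pos: [0.5535, 0.3221, 0.1999]
tool_rot: [180.0, 0.1, -178.3]
force: [1.1, 0.6, -0.7]
grip_width: 0.0288
grasp_force: 30.0
```

```bash
python3 -c "
from h import *
moves(.606,-.0133,.215,181.6)"
```

```text
pos [0.5535 0.3221 0.1999] [ 1.7998e+02  5.0000e-02 -1.7833e+02] slide [-0.0854 -0.6735 -0.0302] turnz 0.0004 F [ 1.1  0.6 -0.7] w 0.0288 t 8.65
```

step_arm(
  rows=[
    {"angular":[0,0,0],"slide":[-0.0085,-0.067,-0.03],"jaw":0.1},
    {"angular":[0,0,0],"slide":[-0.0085,-0.067,0],"jaw":0.1},
    {"angular":[0,0,0],"slide":[-0.0085,-0.067,0],"jaw":0.1},
    {"angular":[0,0,0],"slide":[-0.0085,-0.067,0],"jaw":0.1},
    {"angular":[0,0,0],"slide":[-0.0085,-0.067,0],"jaw":0.1},
    {"angular":[0,0,0],"slide":[-0.0085,-0.067,0],"jaw":0.1},
    {"angular":[0,0,0],"slide":[-0.0085,-0.067,0],"jaw":0.1},
    {"angular":[0,0,0],"slide":[-0.0085,-0.067,0],"jaw":0.1},
    {"angular":[0,0,0],"slide":[-0.0085,-0.067,0],"jaw":0.1},
    {"angular":[0,0,0],"slide":[-0.0085,-0.067,0],"jaw":0.1},
  ],
)

```text
time_s: 9.9
tool_pos: [0.6059, -0.0126, 0.2136]
tool_rot: [-180.0, 0.1, -178.3]
force: [0.7, 0.0, -1.4]
grip_width: 0.0288
grasp_force: 30.0
```

step_arm(
  rows=[
    {"angular":[0,0,0],"slide":[0,0,0],"jaw":0.1},
    {"angular":[0,0,0],"slide":[0,0,0],"jaw":0.1},
  ],
)

```text
time_s: 10.15
tool_pos: [0.6057, -0.0106, 0.2131]
tool_rot: [180.0, 0.0, -178.3]
force: [0.3, 0.7, -1.2]
grip_width: 0.029
grasp_force: 30.0
```

```bash
python3 -c "
from h import *
moves(.606,-.0133,.180,181.6)"
```

```text
pos [ 0.6057 -0.0106  0.2131] [ 1.7996e+02  4.0000e-02 -1.7831e+02] slide [-0.0005 -0.0054  0.0661] turnz 0.0005 F [ 0.3  0.7 -1.2] w 0.029 t 10.15
```

step_arm(
  rows=[
    {"angular":[0,0,0],"slide":[-0.0005,-0.0054,0.02],"jaw":0.1},
    {"angular":[0,0,0],"slide":[0,0,0.024],"jaw":0.1},
    {"angular":[0,0,0],"slide":[0,0,0.02],"jaw":0.1},
    {"angular":[0,0,0],"slide":[0,0,0],"jaw":0.1},
  ],
)

```text
time_s: 10.65
tool_pos: [0.6054, -0.0144, 0.1788]
tool_rot: [180.0, -0.1, -178.3]
force: [-0.2, -0.0, -1.0]
grip_width: 0.029
grasp_force: 30.0
```

```bash
python3 -c "
from h import *
moves(.606,-.0133,.180,181.6)
a=cv2.resize(cv2.cvtColor(env.read_camera('scene'),4)[180:290,210:310],None,fx=4,fy=4,interpolation=2)
b=cv2.resize(cv2.cvtColor(env.read_camera('top'),4)[125:235,225:325],None,fx=4,fy=4,interpolation=2)
cv2.imwrite('pics/s2.png',np.hstack([a,b]))"
```

```text
pos [ 0.6054 -0.0144  0.1788] [ 1.7999e+02 -1.3000e-01 -1.7832e+02] slide [-0.0013  0.0021 -0.0023] turnz 0.0004 F [-0.2 -0.  -1. ] w 0.029 t 10.65
```

View pics/s2.png

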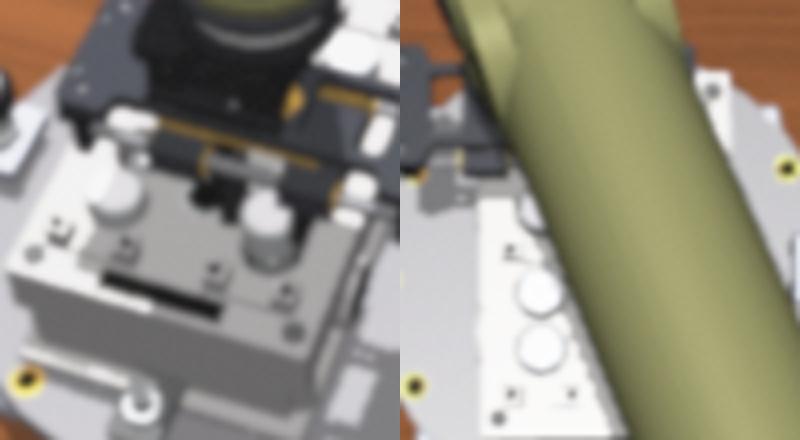

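The tappet hangs upright over bore3 at crop position (267,235), and the arm hides it in the top view. I'll lower it slowly and watch the force.

step_arm(
  rows=[
    {"angular":[0,0,0],"slide":[-0.0013,0.0021,0.002],"jaw":0.1},
    {"angular":[0,0,0],"slide":[0,0,0.004],"jaw":0.1},
    {"angular":[0,0,0],"slide":[0,0,0.004],"jaw":0.1},
    {"angular":[0,0,0],"slide":[0,0,0.004],"jaw":0.1},
    {"angular":[0,0,0],"slide":[0,0,0],"jaw":0.1},
  ],
)

```text
time_s: 11.38
tool_pos: [0.6066, -0.0135, 0.173]
tool_rot: [-180.0, -0.0, -178.4]
force: [-0.4, -0.7, -0.9]
grip_width: 0.0288
grasp_force: 30.0
```

```bash
python3 -c "
from h import *
moves(.606,-.0133,.158,181.6)"
```

```text
pos [ 0.6066 -0.0135  0.173 ] [-1.8000e+02 -2.0000e-02 -1.7836e+02] slide [0.0013 0.0004 0.03  ] turnz 0.0002 F [-0.4 -0.7 -0.9] w 0.0288 t 11.375
```

step_arm(
  rows=[
    {"angular":[0,0,0],"slide":[0,0,0.004],"jaw":0.1},
    {"angular":[0,0,0],"slide":[0,0,0.004],"jaw":0.1},
    {"angular":[0,0,0],"slide":[0,0,0.004],"jaw":0.1},
    {"angular":[0,0,0],"slide":[0,0,0],"jaw":0.1},
  ],
)

```text
time_s: 11.88
tool_pos: [0.6066, -0.0134, 0.167]
tool_rot: [-180.0, -0.0, -178.4]
force: [-0.0, 0.3, -1.2]
grip_width: 0.0288
grasp_force: 30.0
```

```bash
python3 -c "
from h import *
moves(.606,-.0133,.158,181.6)"
```

```text
pos [ 0.6066 -0.0134  0.167 ] [-1.8000e+02 -2.0000e-02 -1.7835e+02] slide [0.0013 0.0003 0.018 ] turnz 0.0003 F [-0.   0.3 -1.2] w 0.0288 t 11.875
```

It's inside the bore with no contact force. I'll continue to the floor.

step_arm(
  rows=[
    {"angular":[0,0,0],"slide":[0,0,0.005],"jaw":0.1},
    {"angular":[0,0,0],"slide":[0,0,0.005],"jaw":0.1},
    {"angular":[0,0,0],"slide":[0,0,0.004],"jaw":0.1},
    {"angular":[0,0,0],"slide":[0,0,0.002],"jaw":0.1},
    {"angular":[0,0,0],"slide":[0,0,0],"jaw":0.1},
  ],
)

```text
time_s: 12.5
tool_pos: [0.6067, -0.0134, 0.1591]
tool_rot: [-180.0, -0.0, -178.3]
force: [-0.7, -0.4, -0.6]
grip_width: 0.0285
grasp_force: 30.0
```

```bash
python3 -c "
from h import *
moves(.606,-.0133,.158,181.6)"
```

```text
pos [ 0.6067 -0.0134  0.1591] [-1.8000e+02 -1.0000e-02 -1.7835e+02] slide [0.0015 0.0002 0.0022] turnz 0.0003 F [-0.7 -0.4 -0.6] w 0.0285 t 12.5
```

step_arm(
  rows=[
    {"angular":[0,0,0],"slide":[0,0,0.0015],"jaw":0.1},
    {"angular":[0,0,0],"slide":[0,0,0.0015],"jaw":0.1},
    {"angular":[0,0,0],"slide":[0,0,0],"jaw":0.1},
  ],
)

```text
time_s: 12.88
tool_pos: [0.6069, -0.0133, 0.1582]
tool_rot: [-180.0, 0.0, -178.4]
force: [-1.7, -0.3, 2.7]
grip_width: 0.0287
grasp_force: 30.0
```

Contact at the expected height means it's home. I'll release, retreat and rotate for spare B.

step_arm(
  rows=[
    {"angular":[0,0,0],"slide":[0,0,0],"jaw":0.3},
    {"angular":[0,0,0],"slide":[0,0,0],"jaw":0.5},
    {"angular":[0,0,0],"slide":[0,0,0],"jaw":0.52},
    {"angular":[0,0,0],"slide":[0,0,-0.02],"jaw":0.52},
    {"angular":[0,0,0],"slide":[0,0,-0.04],"jaw":0.52},
    {"angular":[0,0,0],"slide":[0,0,-0.06],"jaw":0.52},
    {"angular":[0,0,0],"slide":[0,0,-0.06],"jaw":0.52},
    {"angular":[0,0,0],"slide":[0.03,0.067,0],"jaw":0.6},
    {"angular":[0,0,0],"slide":[0.03,0.067,0],"jaw":0.6},
    {"angular":[0,0,0],"slide":[0.03,0.067,0],"jaw":0.6},
  ],
  newtons=10,
)

```text
time_s: 14.12
tool_pos: [0.5587, 0.0873, 0.2494]
tool_rot: [180.0, 0.1, -178.3]
force: [0.0, -0.8, 0.3]
grip_width: 0.0519
grasp_force: 0.0
```

step_arm(
  rows=[
    {"angular":[0,0,0],"slide":[0.03,0.067,0],"jaw":0.6},
    {"angular":[0,0,0],"slide":[0.03,0.067,0],"jaw":0.6},
    {"angular":[0,0,0],"slide":[0.03,0.067,0],"jaw":0.6},
    {"angular":[0,0,0],"slide":[0.03,0.067,0],"jaw":0.6},
    {"angular":[0,0,0],"slide":[0.03,0.067,0],"jaw":0.6},
    {"angular":[0,0,0.05],"slide":[0,0,0.01],"jaw":0.6},
    {"angular":[0,0,0.05],"slide":[0,0,0.02],"jaw":0.6},
    {"angular":[0,0,0.05],"slide":[0,0,0.02],"jaw":0.6},
    {"angular":[0,0,0.05],"slide":[0,0,0.02],"jaw":0.6},
    {"angular":[0,0,0.05],"slide":[0,0,0.02],"jaw":0.6},
  ],
)

```text
time_s: 15.38
tool_pos: [0.4793, 0.2518, 0.2039]
tool_rot: [179.9, 0.1, 136.4]
force: [-0.5, -0.4, -0.8]
grip_width: 0.0524
grasp_force: 0.0
```

step_arm(
  rows=[
    {"angular":[0,0,0.05],"slide":[0,0,0.02],"jaw":0.6},
    {"angular":[0,0,0.05],"slide":[0,0,0.02],"jaw":0.6},
    {"angular":[0,0,0.05],"slide":[0,0,0.02],"jaw":0.6},
    {"angular":[0,0,0.05],"slide":[0,0,0.02],"jaw":0.6},
    {"angular":[0,0,0.05],"slide":[0,0,0.02],"jaw":0.6},
    {"angular":[0,0,0],"slide":[0,0,0],"jaw":0.6},
  ],
)

```text
time_s: 16.12
tool_pos: [0.479, 0.2515, 0.1534]
tool_rot: [180.0, 0.0, 91.8]
force: [0.1, 0.5, -0.3]
grip_width: 0.0523
grasp_force: 0.0
```

```bash
python3 -c "
from h import *
moves(.459,.3214,.0215,91.6)
a=cv2.resize(cv2.cvtColor(env.read_camera('scene'),4)[160:330,180:470],None,fx=2.7,fy=2.7,interpolation=2)
cv2.imwrite('pics/s3.png',a)"
```

```text
pos [0.479  0.2515 0.1534] [1.7997e+02 1.0000e-02 9.1790e+01] slide [ 0.141  -0.0357  0.2639] turnz 0.0011 F [ 0.1  0.5 -0.3] w 0.0523 t 16.125
```

View pics/s3.png

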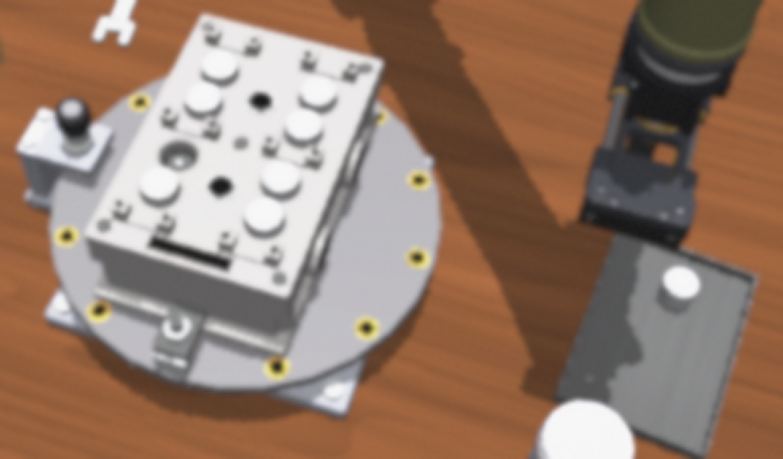

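The new tappet in bore3, at (265,217), stands level with the others. Spare B is unmoved. On to spare B.

step_arm(
  rows=[
    {"angular":[0,0,0],"slide":[0.047,-0.012,0],"jaw":0.6},
    {"angular":[0,0,0],"slide":[0.047,-0.012,0],"jaw":0.6},
    {"angular":[0,0,0],"slide":[0.047,-0.012,0],"jaw":0.6},
    {"angular":[0,0,0],"slide":[0,0,0.05],"jaw":0.6},
    {"angular":[0,0,0],"slide":[0,0,0.05],"jaw":0.6},
    {"angular":[0,0,0],"slide":[0,0,0.05],"jaw":0.6},
    {"angular":[0,0,0],"slide":[0,0,0.03],"jaw":0.6},
    {"angular":[0,0,0],"slide":[0,0,0.02],"jaw":0.6},
    {"angular":[0,0,0],"slide":[0,0,0],"jaw":0.6},
  ],
)

```text
time_s: 17.3
tool_pos: [0.4591, 0.321, 0.0527]
tool_rot: [-180.0, 0.0, 91.7]
force: [0.6, 0.3, -0.6]
grip_width: 0.0524
grasp_force: 0.0
```

```bash
python3 -c "
from h import *
moves(.459,.3214,.0215,91.6)"
```

```text
pos [0.4591 0.321  0.0527] [-1.7998e+02  1.0000e-02  9.1680e+01] slide [ 0.0009 -0.0002  0.0624] turnz 0.0004 F [ 0.6  0.3 -0.6] w 0.0524 t 17.3
```

step_arm(
  rows=[
    {"angular":[0,0,0],"slide":[0.0009,0,0.03],"jaw":0.6},
    {"angular":[0,0,0],"slide":[0,0,0.02],"jaw":0.6},
    {"angular":[0,0,0],"slide":[0,0,0.012],"jaw":0.6},
    {"angular":[0,0,0],"slide":[0,0,0],"jaw":0.4},
    {"angular":[0,0,0],"slide":[0,0,0],"jaw":0.2},
    {"angular":[0,0,0],"slide":[0,0,0],"jaw":0.2},
    {"angular":[0,0,0],"slide":[0,0,0],"jaw":0.2},
    {"angular":[0,0,0],"slide":[0,0,0],"jaw":0.2},
  ],
  newtons=10,
)

```text
time_s: 18.3
tool_pos: [0.4594, 0.3217, 0.022]
tool_rot: [180.0, -0.0, 91.6]
force: [-0.0, 0.1, 1.5]
grip_width: 0.0291
grasp_force: 10.0
```

step_arm(
  rows=[
    {"angular":[0,0,0],"slide":[0,0,0],"jaw":0.52},
    {"angular":[0,0,-0.05],"slide":[0,0,0],"jaw":0.52},
    {"angular":[0,0,-0.05],"slide":[0,0,0],"jaw":0.52},
    {"angular":[0,0,-0.05],"slide":[0,0,0],"jaw":0.52},
    {"angular":[0,0,-0.05],"slide":[0,0,0],"jaw":0.52},
    {"angular":[0,0,-0.05],"slide":[0,0,0],"jaw":0.52},
    {"angular":[0,0,-0.05],"slide":[0,0,0],"jaw":0.52},
    {"angular":[0,0,-0.05],"slide":[0,0,0],"jaw":0.52},
    {"angular":[0,0,-0.05],"slide":[0,0,0],"jaw":0.52},
    {"angular":[0,0,-0.05],"slide":[0,0,0],"jaw":0.52},
  ],
)

```text
time_s: 19.55
tool_pos: [0.459, 0.3211, 0.0215]
tool_rot: [-180.0, -0.0, 172.9]
force: [-0.6, 0.2, 0.8]
grip_width: 0.0455
grasp_force: 0.0
```

step_arm(
  rows=[
    {"angular":[0,0,-0.05],"slide":[0,0,0],"jaw":0.52},
    {"angular":[0,0,0],"slide":[0,0,0],"jaw":0.52},
  ],
)

```text
time_s: 19.8
tool_pos: [0.4589, 0.3212, 0.0213]
tool_rot: [180.0, -0.1, -178.5]
force: [-0.4, 0.2, 0.6]
grip_width: 0.0454
grasp_force: 0.0
```

```bash
python3 -c "
from h import *
moves(.4594,.3217,.0215,181.6)"
```

```text
pos [0.4589 0.3212 0.0213] [ 1.7999e+02 -6.0000e-02 -1.7846e+02] slide [-0.001   0.0009 -0.0003] turnz -0.0003 F [-0.4  0.2  0.6] w 0.0454 t 19.8
```

step_arm(
  rows=[
    {"angular":[0,0,0],"slide":[-0.001,0,0],"jaw":0.3},
    {"angular":[0,0,0],"slide":[0,0,0],"jaw":0.1},
    {"angular":[0,0,0],"slide":[0,0,0],"jaw":0.1},
    {"angular":[0,0,0],"slide":[0,0,0],"jaw":0.1},
    {"angular":[0,0,0],"slide":[0,0,0],"jaw":0.1},
    {"angular":[0,0,0],"slide":[0,0,-0.04],"jaw":0.1},
    {"angular":[0,0,0],"slide":[0,0,-0.08],"jaw":0.1},
    {"angular":[0,0,0],"slide":[0,0,-0.09],"jaw":0.1},
    {"angular":[0,0,0],"slide":[0,0,-0.09],"jaw":0.1},
    {"angular":[0,0,0],"slide":[0,0,-0.09],"jaw":0.1},
  ],
  newtons=30,
)

```text
time_s: 21.05
tool_pos: [0.4591, 0.3217, 0.2193]
tool_rot: [180.0, 0.0, -178.3]
force: [1.0, -0.0, -1.2]
grip_width: 0.0286
grasp_force: 30.0
```

```bash
python3 -c "
from h import *
moves(.571,-.1043,.215,181.6)"
```

```text
pos [0.4591 0.3217 0.2193] [ 1.7998e+02  4.0000e-02 -1.7831e+02] slide [-0.1985 -0.8583  0.0086] turnz 0.0005 F [ 1.  -0.  -1.2] w 0.0286 t 21.05
```

step_arm(
  rows=[
    {"angular":[0,0,0],"slide":[-0.0165,-0.0715,0],"jaw":0.1},
    {"angular":[0,0,0],"slide":[-0.0165,-0.0715,0],"jaw":0.1},
    {"angular":[0,0,0],"slide":[-0.0165,-0.0715,0],"jaw":0.1},
    {"angular":[0,0,0],"slide":[-0.0165,-0.0715,0],"jaw":0.1},
    {"angular":[0,0,0],"slide":[-0.0165,-0.0715,0],"jaw":0.1},
    {"angular":[0,0,0],"slide":[-0.0165,-0.0715,0],"jaw":0.1},
    {"angular":[0,0,0],"slide":[-0.0165,-0.0715,0],"jaw":0.1},
    {"angular":[0,0,0],"slide":[-0.0165,-0.0715,0],"jaw":0.1},
    {"angular":[0,0,0],"slide":[-0.0165,-0.0715,0],"jaw":0.1},
    {"angular":[0,0,0],"slide":[-0.0165,-0.0715,0],"jaw":0.1},
  ],
)

```text
time_s: 22.3
tool_pos: [0.5525, -0.0341, 0.2179]
tool_rot: [-180.0, 0.0, -178.3]
force: [-0.4, 0.9, -1.2]
grip_width: 0.0288
grasp_force: 30.0
```

step_arm(
  rows=[
    {"angular":[0,0,0],"slide":[-0.0165,-0.0715,0],"jaw":0.1},
    {"angular":[0,0,0],"slide":[-0.0165,-0.0715,0],"jaw":0.1},
    {"angular":[0,0,0],"slide":[0,0,0],"jaw":0.1},
    {"angular":[0,0,0],"slide":[0,0,0],"jaw":0.1},
  ],
)

```text
time_s: 22.8
tool_pos: [0.5708, -0.1032, 0.2175]
tool_rot: [180.0, 0.0, -178.3]
force: [0.5, 0.8, -0.8]
grip_width: 0.029
grasp_force: 30.0
```

```bash
python3 -c "
from h import *
moves(.571,-.1043,.180,181.6)"
```

```text
pos [ 0.5708 -0.1032  0.2175] [ 1.7995e+02  3.0000e-02 -1.7829e+02] slide [-0.0004 -0.0022  0.0749] turnz 0.0006 F [ 0.5  0.8 -0.8] w 0.029 t 22.8
```

step_arm(
  rows=[
    {"angular":[0,0,0],"slide":[-0.0005,-0.0022,0.03],"jaw":0.1},
    {"angular":[0,0,0],"slide":[0,0,0.03],"jaw":0.1},
    {"angular":[0,0,0],"slide":[0,0,0.015],"jaw":0.1},
    {"angular":[0,0,0],"slide":[0,0,0],"jaw":0.1},
    {"angular":[0,0,0],"slide":[0,0,0],"jaw":0.1},
  ],
)

```text
time_s: 23.42
tool_pos: [0.5714, -0.1055, 0.1795]
tool_rot: [180.0, 0.0, -178.3]
force: [0.4, 0.2, -0.1]
grip_width: 0.0287
grasp_force: 30.0
```

```bash
python3 -c "
from h import *
moves(.571,-.1043,.167,181.6)"
```

```text
pos [ 0.5714 -0.1055  0.1795] [ 1.8000e+02  3.0000e-02 -1.7835e+02] slide [0.0007 0.0024 0.025 ] turnz 0.0003 F [ 0.4  0.2 -0.1] w 0.0287 t 23.425
```

step_arm(
  rows=[
    {"angular":[0,0,0],"slide":[0,0.0022,0.004],"jaw":0.1},
    {"angular":[0,0,0],"slide":[0,0,0.005],"jaw":0.1},
    {"angular":[0,0,0],"slide":[0,0,0.005],"jaw":0.1},
    {"angular":[0,0,0],"slide":[0,0,0.003],"jaw":0.1},
    {"angular":[0,0,0],"slide":[0,0,0],"jaw":0.1},
  ],
)

```text
time_s: 24.05
tool_pos: [0.571, -0.1046, 0.1705]
tool_rot: [-180.0, -0.0, -178.4]
force: [0.1, -0.5, -0.6]
grip_width: 0.029
grasp_force: 30.0
```

step_arm(
  rows=[
    {"angular":[0,0,0],"slide":[0,0,0.004],"jaw":0.1},
    {"angular":[0,0,0],"slide":[0,0,0.004],"jaw":0.1},
    {"angular":[0,0,0],"slide":[0,0,0.004],"jaw":0.1},
    {"angular":[0,0,0],"slide":[0,0,0],"jaw":0.1},
  ],
)

```text
time_s: 24.55
tool_pos: [0.571, -0.1045, 0.1645]
tool_rot: [180.0, -0.0, -178.4]
force: [0.3, 0.1, -1.2]
grip_width: 0.0287
grasp_force: 30.0
```

step_arm(
  rows=[
    {"angular":[0,0,0],"slide":[0,0,0.005],"jaw":0.1},
    {"angular":[0,0,0],"slide":[0,0,0.004],"jaw":0.1},
    {"angular":[0,0,0],"slide":[0,0,0.003],"jaw":0.1},
    {"angular":[0,0,0],"slide":[0,0,0.0015],"jaw":0.1},
    {"angular":[0,0,0],"slide":[0,0,0],"jaw":0.1},
  ],
)

```text
time_s: 25.18
tool_pos: [0.5711, -0.1045, 0.1579]
tool_rot: [-180.0, -0.0, -178.4]
force: [-0.2, -0.2, -0.8]
grip_width: 0.0285
grasp_force: 30.0
```

step_arm(
  rows=[
    {"angular":[0,0,0],"slide":[0,0,0.001],"jaw":0.1},
    {"angular":[0,0,0],"slide":[0,0,0.0008],"jaw":0.1},
    {"angular":[0,0,0],"slide":[0,0,0],"jaw":0.1},
  ],
)

```text
time_s: 25.55
tool_pos: [0.5713, -0.1045, 0.1577]
tool_rot: [-180.0, 0.0, -178.4]
force: [-1.8, -0.2, 6.0]
grip_width: 0.0288
grasp_force: 30.0
```

The floor contact reads 6 N. I'll release, lift, and go above the knob, turning to 91.6°.

step_arm(
  rows=[
    {"angular":[0,0,0],"slide":[0,0,0],"jaw":0.3},
    {"angular":[0,0,0],"slide":[0,0,0],"jaw":0.5},
    {"angular":[0,0,0],"slide":[0,0,0],"jaw":0.52},
    {"angular":[0,0,0],"slide":[0,0,-0.02],"jaw":0.52},
    {"angular":[0,0,0],"slide":[0,0,-0.04],"jaw":0.52},
    {"angular":[0,0,0],"slide":[0,0,-0.06],"jaw":0.52},
    {"angular":[0,0,0],"slide":[0.015,-0.059,-0.06],"jaw":0.6},
    {"angular":[0,0,0],"slide":[0.015,-0.059,0],"jaw":0.6},
    {"angular":[0,0,0],"slide":[0.015,-0.059,0],"jaw":0.6},
    {"angular":[0,0,0],"slide":[0.015,-0.059,0],"jaw":0.6},
  ],
  newtons=10,
)

```text
time_s: 26.8
tool_pos: [0.5448, -0.2243, 0.2489]
tool_rot: [-179.9, 0.1, -178.4]
force: [0.0, 0.7, -0.2]
grip_width: 0.0528
grasp_force: 0.0
```

step_arm(
  rows=[
    {"angular":[0,0,0.05],"slide":[0,0,0],"jaw":0.7},
    {"angular":[0,0,0.05],"slide":[0,0,0],"jaw":0.7},
    {"angular":[0,0,0.05],"slide":[0,0,0],"jaw":0.7},
    {"angular":[0,0,0.05],"slide":[0,0,0],"jaw":0.7},
    {"angular":[0,0,0.05],"slide":[0,0,0],"jaw":0.7},
    {"angular":[0,0,0.05],"slide":[0,0,0],"jaw":0.7},
    {"angular":[0,0,0.05],"slide":[0,0,0],"jaw":0.7},
    {"angular":[0,0,0.05],"slide":[0,0,0],"jaw":0.7},
    {"angular":[0,0,0.05],"slide":[0,0,0],"jaw":0.7},
    {"angular":[0,0,0.05],"slide":[0,0,0],"jaw":0.7},
  ],
)

```text
time_s: 28.05
tool_pos: [0.5451, -0.223, 0.2488]
tool_rot: [179.9, 0.0, 91.4]
force: [-1.1, 0.5, 0.5]
grip_width: 0.061
grasp_force: 0.0
```

```bash
python3 -c "
from h import *
moves(.5457,-.224,.114,91.6)
a=cv2.resize(cv2.cvtColor(env.read_camera('scene'),4)[150:310,170:350],None,fx=3.6,fy=3.6,interpolation=2)
cv2.imwrite('pics/s4.png',a)"
```

```text
pos [ 0.5451 -0.223   0.2488] [1.799e+02 4.000e-02 9.139e+01] slide [-0.002   0.0011  0.2696] turnz -0.0012 F [-1.1  0.5  0.5] w 0.061 t 28.05
```

View pics/s4.png

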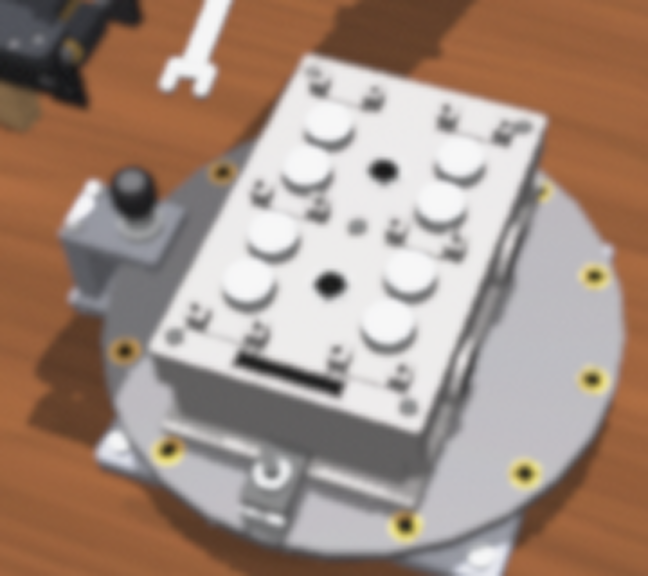

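All eight bores are filled level, and the knob at (134,185) is untouched. I'll descend onto the knob, offset 4 mm outward to keep the table's swing clear.

step_arm(
  rows=[
    {"angular":[0,0,0],"slide":[-0.002,0.001,0.03],"jaw":0.7},
    {"angular":[0,0,0],"slide":[0,0,0.045],"jaw":0.7},
    {"angular":[0,0,0],"slide":[0,0,0.045],"jaw":0.7},
    {"angular":[0,0,0],"slide":[0,0,0.045],"jaw":0.7},
    {"angular":[0,0,0],"slide":[0,0,0.035],"jaw":0.7},
    {"angular":[0,0,0],"slide":[0,0,0.03],"jaw":0.7},
    {"angular":[0,0,0],"slide":[0,0,0.02],"jaw":0.7},
    {"angular":[0,0,0],"slide":[0,0,0.01],"jaw":0.7},
    {"angular":[0,0,0],"slide":[0,0,0],"jaw":0.7},
    {"angular":[0,0,0],"slide":[0,0,0],"jaw":0.7},
  ],
  newtons=10,
)

```text
time_s: 29.35
tool_pos: [0.5455, -0.2244, 0.1177]
tool_rot: [179.9, 0.0, 91.7]
force: [-0.2, 0.0, -0.2]
grip_width: 0.0607
grasp_force: 0.0
```

```bash
python3 -c "
from h import *
moves(.5457,-.224,.112,91.6)"
```

```text
pos [ 0.5455 -0.2244  0.1177] [1.7995e+02 3.0000e-02 9.1650e+01] slide [0.0008 0.0004 0.0114] turnz 0.0003 F [-0.2  0.  -0.2] w 0.0607 t 29.35
```

step_arm(
  rows=[
    {"angular":[0,0,0],"slide":[0.001,0,0.006],"jaw":0.6},
    {"angular":[0,0,0],"slide":[0,0,0.005],"jaw":0.5},
    {"angular":[0,0,0],"slide":[0,0,0],"jaw":0.3},
    {"angular":[0,0,0],"slide":[0,0,0],"jaw":0.1},
    {"angular":[0,0,0],"slide":[0,0,0],"jaw":0.1},
    {"angular":[0,0,0],"slide":[0,0,0],"jaw":0.1},
    {"angular":[0,0,0],"slide":[0,0,0],"jaw":0.1},
  ],
  newtons=10,
)

```text
time_s: 30.22
tool_pos: [0.5465, -0.2238, 0.1117]
tool_rot: [179.8, 0.0, 91.7]
force: [6.1, -0.9, -4.6]
grip_width: 0.0298
grasp_force: 10.0
```

step_arm(
  rows=[
    {"angular":[0,0,0],"slide":[0,0.002,0],"jaw":0.1},
    {"angular":[0,0,0],"slide":[0,0,0],"jaw":0.1},
    {"angular":[0,0,0],"slide":[0,0,0],"jaw":0.1},
  ],
)

```text
time_s: 30.6
tool_pos: [0.5465, -0.2238, 0.1117]
tool_rot: [179.9, 0.0, 91.7]
force: [5.1, -0.0, -2.8]
grip_width: 0.0296
grasp_force: 10.0
```

step_arm(
  rows=[
    {"angular":[0,0,0],"slide":[0,0.004,0],"jaw":0.1},
    {"angular":[0,0,0],"slide":[0,0,0],"jaw":0.1},
    {"angular":[0,0,0],"slide":[0,0,0],"jaw":0.1},
  ],
)

```text
time_s: 30.98
tool_pos: [0.5466, -0.2238, 0.1116]
tool_rot: [-179.8, 0.0, 91.6]
force: [-5.6, 0.5, 4.8]
grip_width: 0.0297
grasp_force: 10.0
```

step_arm(
  rows=[
    {"angular":[0,0,0],"slide":[0,-0.002,0],"jaw":0.1},
    {"angular":[0,0,0],"slide":[0,0,0],"jaw":0.1},
    {"angular":[0,0,0],"slide":[0,0,0],"jaw":0.1},
    {"angular":[0,0,0],"slide":[0,0,-0.004],"jaw":0.1},
    {"angular":[0,0,0],"slide":[0,0,-0.005],"jaw":0.1},
    {"angular":[0,0,0],"slide":[0,0,-0.005],"jaw":0.1},
    {"angular":[0,0,0],"slide":[0,0,-0.005],"jaw":0.1},
    {"angular":[0,0,0],"slide":[0,0,-0.005],"jaw":0.1},
    {"angular":[0,0,0],"slide":[0,0,0],"jaw":0.1},
  ],
  newtons=55,
)

```text
time_s: 32.1
tool_pos: [0.5466, -0.2238, 0.1231]
tool_rot: [-179.9, -0.0, 91.6]
force: [-0.1, -0.6, -13.5]
grip_width: 0.029
grasp_force: 55.0
```

The spring force matches an 11.5 mm lift. I'll carry on to the stop.

step_arm(
  rows=[
    {"angular":[0,0,0],"slide":[0,0,-0.003],"jaw":0.1},
    {"angular":[0,0,0],"slide":[0,0,-0.003],"jaw":0.1},
    {"angular":[0,0,0],"slide":[0,0,-0.002],"jaw":0.1},
    {"angular":[0,0,0],"slide":[0,0,-0.001],"jaw":0.1},
    {"angular":[0,0,0],"slide":[0,0,0],"jaw":0.1},
    {"angular":[0,0,0],"slide":[0,0,0],"jaw":0.1},
  ],
)

```text
time_s: 32.85
tool_pos: [0.5466, -0.2237, 0.1269]
tool_rot: [-180.0, -0.0, 91.6]
force: [3.6, -1.3, -25.5]
grip_width: 0.0289
grasp_force: 55.0
```

The tool is 15.2 mm up and the force exceeds the spring's 14 N, so the knob is at its stop. I'll hold briefly to check for slip and take a last look.

step_arm(
  rows=[
    {"angular":[0,0,0],"slide":[0,0,0],"jaw":0.1},
    {"angular":[0,0,0],"slide":[0,0,0],"jaw":0.1},
    {"angular":[0,0,0],"slide":[0,0,0],"jaw":0.1},
    {"angular":[0,0,0],"slide":[0,0,0],"jaw":0.1},
    {"angular":[0,0,0],"slide":[0,0,0],"jaw":0.1},
    {"angular":[0,0,0],"slide":[0,0,0],"jaw":0.1},
    {"angular":[0,0,0],"slide":[0,0,0],"jaw":0.1},
    {"angular":[0,0,0],"slide":[0,0,0],"jaw":0.1},
  ],
)

```text
time_s: 33.85
tool_pos: [0.5466, -0.2238, 0.1269]
tool_rot: [-180.0, -0.0, 91.6]
force: [2.9, -1.9, -25.9]
grip_width: 0.0287
grasp_force: 55.0
```

```bash
python3 -c "
from h import *
a=cv2.resize(cv2.cvtColor(env.read_camera('scene'),4)[150:310,170:350],None,fx=3.6,fy=3.6,interpolation=2)
cv2.imwrite('pics/s5.png',a)"
```

```text
(no output)
```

View pics/s5.png

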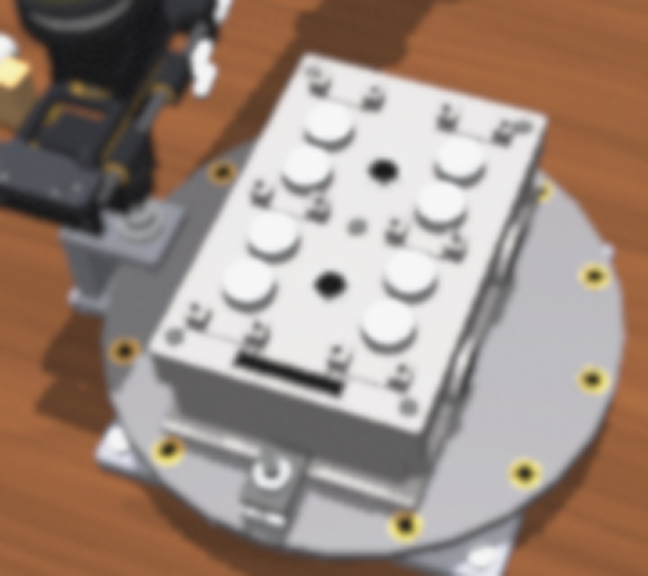

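All eight tappets are level, the table hasn't turned, and the knob is held up clear of its sleeve at (140,220) with no slip. I'm handing the job in.

```bash
python3 -c "
from cell import env
print(env.sign_off())"
```

```text
the job is handed in; nothing more can be done
None
```

Both spare tappets are home in the empty bores (bore3 and bore6), and the job is handed in with the plunger knob held up against its stop, the table unturned and about 34 s used.

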